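Height check of a finger-jointed block under the gauge bridge

TASK

Check that the short finger-jointed block clears the height limit: take it off the top of the stack, lay it flat on the gauge plate in front of the yellow bar, lengthwise along the fence, and slide it under the bar until it is fully home against the red end stop. Hold it against the stop with a light push of about 8 N for a second, never forcing it beyond 12 N on the stop or the bridge, then let go and leave it there; leave the rest of the bench as it is.

Things in the scene. Friction and masses are not known exactly. Their poses are not given: they have to be found in the camera images.
- test_block: The block to check: short pale finger-jointed wood block, 58 mm wide (own x), 130 mm long (own y), 26 mm thick, about 0.13 kg, whitish at one end. Origin at the centre of its underside (to 1 mm), z up. It starts flat on a stack of two slightly smaller dark blocks, its underside 52 mm above the bench; grasp it across the 58 mm width. Either end may go first
- stack_top: Upper of the two smaller dark blocks under the test block, 43 x 120 x 26 mm (x, y, z), origin at the centre of its underside (to 2 mm); loose, must stay where it is
- stack_low: Lower of the two smaller dark blocks, the same size, lying on the bench; loose, must stay where it is
- height_gauge: Fixed gauge: steel plate 100 mm wide (own x), 255 mm long (own y, -125 to +130 mm) on green rails; its running surface is 50 mm above the bench. Origin under the plate at bench height, z up, x roughly away from the robot. The block travels along own -y, through a channel between the bridge posts, own x -31 to +31 mm
- bar_mid (a point): Middle of the underside of the yellow bridge bar, at own y -25 mm of the gauge, 28.5 mm above the plate, so the block has 2.5 mm to spare. The bar is 20 mm deep (along own y) and 14 mm thick and spans the plate; with its bolt heads the bridge is 47 mm high over the plate
- bridge: Two green posts and the yellow bar, fixed to the gauge, same origin and axes as the gauge. The near post spans own y -47 to -3 mm, with a slanted lead-in on to y +13 mm
- end_stop: Red end stop block fixed on the plate, 64 x 22 x 24 mm, rigid; same origin and axes as the gauge
- stop_face (a point): Foot of the stop's face, middle, at own x 0, y -95 mm of the gauge, on the running surface; the face looks along own +y, the point's axes are the gauge's. The exact contact must be felt: the push then rises steeply above the sliding drag. Once the block stands still against the stop the drag fades and the stop takes nearly the whole push
- nut: Dark hex nut, 24 mm across, 13 mm high, on the bench, a bystander; origin at the centre of its underside
- fence_start (a point): On the plate at own x +31, y +118 mm of the gauge: start of the guiding face of the aluminium fence, which is 10 mm high and 14 mm wide and runs along the plate's far side. The near side is open before the bridge, so the block can be nudged square against the fence first; a block pushed in skew rubs hard on the near post
- lead_in (a point): Point on the plate at own x -4, y +75 mm of the gauge: good place for the block's centre when laid down before the bar, 5 mm clear of the fence (the lead-in and roller guide it over); y +65 to +95 mm serves. When home, its centre is at own y -30 mm and its rear end at +35 mm, so it can be pushed from behind all the way, the fingers clear of the bar
- roller_mid (a point): Middle of the white sprung guide roller (32 mm across, free to turn) in the near post. It sticks 7 mm into the channel; the block's front end pushes it aside (about 3 mm, 2 to 5 N) and it then presses the block to the fence. So the block drags at some 1 to 6 N all along, depending on friction, and more for an instant as its front end passes the roller

How it is judged:
On the way, in this order (a step that is already met when the one before it is completed fails the run):
1. the block lies flat on the gauge plate along the fence, in front of the bar (z of test_block in the frame of height_gauge between 0.047 and 0.053 m and y of test_block in the frame of stop_face between 0.135 and 0.21 m and x of test_block in the frame of stop_face between -0.016 and 0.012 m and angle between the y axis of test_block and the y axis of height_gauge, either way round below 0.15 rad and contact force between test_block and height_gauge above 0.3 N), for 0.1 s.
2. the block, home under the bar, is pressed against the end stop with at least 5 N (contact force between test_block and end_stop above 5 N and y of test_block in the frame of stop_face below 0.0695 m and z of test_block in the frame of height_gauge below 0.053 m), for 0.4 s.
At the end, for the whole second after the job is handed in: The block lies flat on the plate under the bar, within about 3 mm of the end stop, along the fence within 0.04 rad, at rest and released; before that it was laid down in front of the bar, slid under it and held against the stop with at least 5 N for 0.4 s (y of test_block in the frame of stop_face between 0.06 and 0.069 m and x of test_block in the frame of stop_face between -0.007 and 0.007 m and z of test_block in the frame of height_gauge between 0.047 and 0.053 m and angle between the y axis of test_block and the y axis of height_gauge, either way round below 0.04 rad and angle between test_block's own z axis and vertical below 0.05 rad and linear speed of test_block below 0.01 m/s); the robot touches nothing.
It fails at once if the block is forced against the end stop with more than 13 N (contact force between test_block and end_stop above 13 N).
It fails at once if the block is forced against the bridge with more than 13 N (contact force between test_block and bridge above 13 N).
It fails at once if the robot presses on the gauge with more than 18 N (contact force between any of the arm, the fingers and height_gauge above 18 N).
It fails at once if a block of the stack or the nut is shifted by more than 20 mm (distance of any of stack_top, stack_low, nut from where it was at the start of the episode above 0.02 m).
It also fails if it takes over 70 s, if anything falls off the work surface, if the arm or the gripper's body presses on something with over 40 N, if the wrist force passes 120 N, or if a joint passes its speed limit or range.

ROBOT

A 7-joint arm with a two-finger parallel gripper is mounted at the origin on the work surface; the furniture and walls round the work are solid. World frame = base frame: x ahead of the robot, y to its left, z up, the work surface at z = 0. Lengths are in m, angles in rad, forces in N, time in s.
With the tool pointing down it reaches from about 0.425 to 0.875 m from the base axis. Payload 8.4 kg.
Tool frame: the origin (TCP) lies on the front face of the gripper's body, between the roots of the fingers; the fingertips stand 70 mm ahead of it and the grasp point (between the pads) lies 51 mm ahead of it; z points along the fingers, y is the line along which they close (so a half turn about z gives the same grasp; the last joint's range is limited). The gripper opens to 87 mm and grips with 3 to 60 N. Pads are 19 mm wide; open, the fingers measure 117 mm over their backs; the gripper's body (75 mm by 190 mm) begins 51 mm behind the grasp point.
Start: joints at [1.119, 0.333, 0.04, 1.465, -0.013, 1.343, -0.059], TCP at [0.225, -0.61, 0.292] pointing down, gripper open.
Joint ranges: [-2.58, 2.58], [-0.38, 2.09], [-1.3, 1.39], [0.25, 2.4], [-1.5, 4.64], [0.08, 2.09], [-2.65, 2.65]. Speed limits (rad/s): [2.22, 2.22, 2.79, 2.79, 3.14, 3.14, 3.14].

INTERFACE

Orientations are given as a 3x3 rotation matrix whose columns are the frame's x, y, z axes.
In Python, from cell import robot gives the robot as it stands. The module is installed in compiled form; this text tells all that it offers.
- The arm moves only by the shell command python3 -m jog 'ROWS' [OPENING] [FORCE]. ROWS is JSON, one flat list of numbers, 6 for each row, row after row: the shift along the tool's x, y, z in cm, then the turn, a rotation vector about the tool's x, y, z in rad. In form: [tx, ty, tz, ax, ay, az, tx, ty, tz, ax, ay, az, ...]. A call has exactly 10 rows; each row is the pose to reach, as a shift and turn from the pose commanded when the call began, along the tool's axes at that moment; what a row does not reach only later rows make up. A row lasts 1/10 s, in which the tool goes at most 50 mm and 8.59 degrees, less where a joint would pass 70% of its speed; a pose out of reach is approached as far as the arm can. A call with a gripper value outside its range is refused whole. OPENING is the opening, from 0 (shut) to 1 (fully open), set as the call begins (- or left out, the last holds). The fingers move at their own pace and stop on an object; FORCE is the grip in N (left out, the last holds). Time passes only in rows, so rows that repeat a pose let the fingers close, or fill a call up. It gives the time, the measured TCP pose, the force, the opening and the grip force at its end, in the units of the state.
- robot.get_obs(): the state, without advancing time (a new reading comes with each control period).
- robot.snapshot(name): name is "scene" or "top"; returns a dict with "frame" (480x640x3 uint8, red, green, blue), "z_map" (480x640 float32, m along the optical axis (not along the pixel's ray), 0 where there is no reading), "intrinsics" (3x3 intrinsics, pixels), "D" ([k1, k2, p1, p2, k3] as OpenCV has them; the pictures are not rectified), "rvec" (rotation vector, rad) and "tvec" (3), from world to camera coordinates, as OpenCV has them. Camera axes: x right, y down, z forward; pixel columns grow to the right and rows downward; lengths in m; the calibration is good to about 2 mm. A picture is of the moment at which its call begins.
- robot.finish_job(): hands the job in; it is judged then, once.
The state is a dict: "clock": time; "joint_positions": joint angles; "dq": joint speeds; "joint_torque": joint torques, N m; "ee_pos": TCP position; "ee_rot": TCP orientation; "wrist_force": force on the tool from outside, world axes, zero at the start; "wrist_torque": the same for the moment, N m; "gripper_width": finger opening in m; "finger_force": force on a finger pad.
Only numpy, scipy, OpenCV 4.12 (cv2) and the standard library are available. Lean on these libraries where they do the work, as an engineer would, in place of code of your own. Each camera call takes 0.05 s, during which the arm holds its last target. There are 200 camera calls.

## Working session

There is one attempt and no reset: what is moved stays moved. The work goes in short steps, Python scripts to look and compute and a shell command to move; the robot and the scene stay as the last step left them, time stands still between calls to the robot, and variables do not carry over. Pictures are saved under pics/ and viewed, at most 10 in all, crops included, and the job is handed in when it is done.

```bash
mkdir -p pics; cat > h.py <<'E'
import numpy as np, cv2
from cell import robot
def shot(n,tag):
    s=robot.snapshot(n); cv2.imwrite(f'pics/{tag}.png',s['frame'][:,:,::-1]); np.savez(f'pics/{tag}.npz',**s); return s
def world(s,px):
    px=np.array(px,float).reshape(-1,1,2)
    n=cv2.undistortPoints(px,s['intrinsics'],s['D']).reshape(-1,2)
    z=np.array([s['z_map'][int(round(v)),int(round(u))] for u,v in px[:,0]])
    c=np.c_[n*z[:,None],z]; R=cv2.Rodrigues(s['rvec'])[0]
    return (c-np.ravel(s['tvec']))@R
def cloud(s):
    v,u=np.mgrid[0:480,0:640]; px=np.c_[u.ravel(),v.ravel()]
    return world(s,px).reshape(480,640,3)
def onplane(s,px,h):
    px=np.array(px,float).reshape(-1,1,2)
    n=cv2.undistortPoints(px,s['intrinsics'],s['D']).reshape(-1,2)
    R=cv2.Rodrigues(s['rvec'])[0]; d=np.c_[n,np.ones(len(n))]@R; o=-np.ravel(s['tvec'])@R
    return o+d*((h-o[2])/d[:,2])[:,None]
E
python3 - <<'E'
from h import *
for n in('scene','top'):
    s=shot(n,n+'0'); R=cv2.Rodrigues(s['rvec'])[0]; print(n,-R.T@np.ravel(s['tvec']),R[2])
o=robot.get_obs(); print(o)
E
```

```text
scene [0.04224663 0.67255842 0.63120603] [ 0.45900316 -0.59093755 -0.66340705]
top [0.36205952 0.1804929  1.03112666] [ 8.70263328e-02 -4.95560250e-04 -9.96205888e-01]
{'clock': 0.1, 'joint_positions': array([ 1.11880831,  0.33381616,  0.03988308,  1.46614705, -0.01339359,
        1.34329785, -0.05851676]), 'dq': array([ 0.0026281 , -0.00147433,  0.00197188, -0.00282169, -0.00037309,
       -0.00075486, -0.00036135]), 'joint_torque': array([ 4.50885404e-03, -6.57805324e+01,  1.33992020e+00, -4.04711616e+01,
       -5.99683891e-02,  4.08523902e-02,  9.87817248e-05]), 'ee_pos': array([ 0.22445399, -0.60968733,  0.29148136]), 'ee_rot': array([[ 9.38426738e-01,  3.45477818e-01, -5.79325706e-04],
       [ 3.45478288e-01, -9.38425874e-01,  1.27723489e-03],
       [-1.02397909e-04, -1.39873582e-03, -9.99999017e-01]]), 'wrist_force': array([ 0.3841381 ,  0.21116594, -0.62302212]), 'wrist_torque': array([-0.02385893, -0.02836729,  0.06175046]), 'finger_force': 0.0, 'gripper_width': 0.08700643331558798}
```

View pics/top0.png

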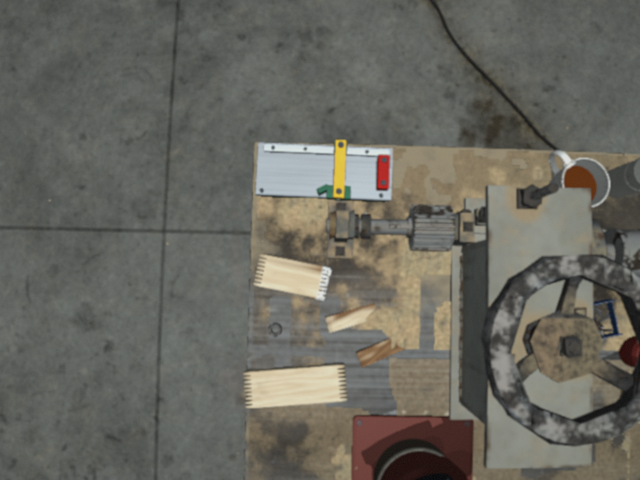

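View pics/scene0.png

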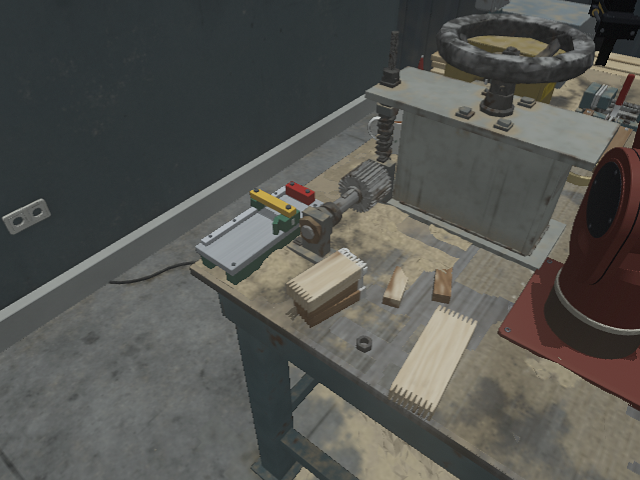

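The top view shows the test block at about (292,277) with its white end at (325,283). The gauge is at about (325,172), with the yellow bar at (340,168), the red stop at (383,172) and the nut at (275,329). A pedestal with a handwheel stands between the arm and the stack.

```bash
python3 - <<'E'
from h import *
np.set_printoptions(precision=4,suppress=True)
s=dict(np.load('pics/top0.npz')); P=cloud(s); f=s['frame'].astype(int)
# block: points in z band
X,Y,Z=P[...,0],P[...,1],P[...,2]
v,u=np.mgrid[0:480,0:640]
m=(abs(Z-.078)<.008)&(u>245)&(u<345)&(v>245)&(v<310)
print('block n',m.sum(), 'z',np.median(Z[m])); r=cv2.minAreaRect(P[m][:,:2].astype(np.float32)); print(r, cv2.boxPoints(r))
hsv=cv2.cvtColor(s['frame'],cv2.COLOR_RGB2HSV); H,S,V=[hsv[...,i] for i in range(3)]
for n,mm in (('yellow',(H>18)&(H<32)&(S>180)),('red',((H<6)|(H>174))&(S>180))):
    mm=mm&(v>130)&(v<205)&(u>250)&(u<400); r=cv2.minAreaRect(P[mm][:,:2].astype(np.float32)); print(n,mm.sum(),np.median(P[mm],axis=0),r,cv2.boxPoints(r).tolist())
m=(abs(Z-.05)<.006)&(u>250)&(u<400)&(v>140)&(v<205)
r=cv2.minAreaRect(P[m][:,:2].astype(np.float32)); print('plate',m.sum(),np.median(Z[m]),r,cv2.boxPoints(r).tolist())
m=(abs(Z-.06)<.003)&(u>250)&(u<400)&(v>140)&(v<165)
r=cv2.minAreaRect(P[m][:,:2].astype(np.float32)); print('fence',m.sum(),r,cv2.boxPoints(r).tolist())
# obstacles height coarse map
for x in np.arange(.3,.8,.05):
    print('%.2f'%x,[ '%.2f'%(Z[(abs(X-x)<.025)&(abs(Y-y)<.025)].max() if ((abs(X-x)<.025)&(abs(Y-y)<.025)).any() else -1) for y in np.arange(.4,-.5,-.05)])
E
```

```text
block n 2237 z 0.07764769532065166
((0.3743022382259369, 0.23273120820522308), (0.13234244287014008, 0.05988366901874542), 79.03140258789062) [[0.3323 0.1735]
 [0.3911 0.1621]
 [0.4163 0.292 ]
 [0.3575 0.3034]]
yellow 100 [0.5568 0.1574 0.092 ] ((0.4903275966644287, 0.15898245573043823), (0.020343339070677757, 0.2593216896057129), 84.9656982421875) [[0.36027437448501587, 0.16022804379463196], [0.6185956597328186, 0.137472003698349], [0.6203808188438416, 0.1577368676662445], [0.3620595335960388, 0.18049290776252747]]
red 249 [0.5677 0.0738 0.0736] ((0.475973516702652, 0.11234113574028015), (0.03568006306886673, 0.26308003067970276), 66.83257293701172) [[0.34802237153053284, 0.14769013226032257], [0.5898874402046204, 0.04418935626745224], [0.6039246320724487, 0.07699213922023773], [0.3620595932006836, 0.18049290776252747]]
plate 5046 0.049759097199362695 ((0.571072518825531, 0.1795906275510788), (0.2560889422893524, 0.10636641830205917), 88.84845733642578) [[0.515326738357544, 0.052640825510025024], [0.6216716766357422, 0.0505031943321228], [0.6268182992935181, 0.30654042959213257], [0
[... 1185 characters left out ...]
02', '0.02', '0.01', '0.10', '0.06', '0.10', '0.13', '0.01']
0.60 ['-1.00', '-1.00', '0.06', '0.06', '0.06', '0.10', '0.08', '0.08', '0.01', '0.01', '0.01', '0.01', '0.01', '0.10', '0.10', '0.10', '0.13', '0.01']
0.65 ['-1.00', '-1.00', '0.05', '0.05', '0.01', '0.00', '0.01', '0.01', '0.00', '0.00', '0.01', '0.00', '0.01', '0.01', '0.01', '0.01', '0.01', '0.01']
0.70 ['-1.00', '-1.00', '-1.00', '-1.00', '-1.00', '-1.00', '-1.00', '-1.00', '-1.00', '-1.00', '-1.00', '-1.00', '-1.00', '-1.00', '-1.00', '-1.00', '-1.00', '-1.00']
0.75 ['-1.00', '-1.00', '-1.00', '-1.00', '-1.00', '-1.00', '-1.00', '-1.00', '-1.00', '-1.00', '-1.00', '-1.00', '-1.00', '-1.00', '-1.00', '-1.00', '-1.00', '-1.00']
```

```bash
python3 - <<'E'
from h import *
np.set_printoptions(precision=4,suppress=True)
def rep(n,p,k=3):
    p=np.asarray(p,float)
    for _ in range(4):
        c=np.polyfit(p[:,0],p[:,1],1); r=p[:,1]-np.polyval(c,p[:,0]); p=p[abs(r)<max(.0015,2*r.std())]
    return c
for cam in('top','scene'):
    s=dict(np.load(f'pics/{cam}0.npz')); P=cloud(s); X,Y,Z=P[...,0],P[...,1],P[...,2]
    hsv=cv2.cvtColor(s['frame'],cv2.COLOR_RGB2HSV); H,S,V=[hsv[...,i] for i in range(3)]
    reg=(X>.5)&(X<.65)&(Y>.02)&(Y<.34)&(Z>.02)
    for n,mm in (('yellow top',(H>18)&(H<32)&(S>170)&(abs(Z-.0925)<.006)),('red top',((H<8)|(H>172))&(S>150)&(abs(Z-.074)<.004))):
        q=P[mm&reg]; r=cv2.minAreaRect(q[:,:2].astype(np.float32)); print(cam,n,len(q),q.mean(0),(q[:,:2].max(0)+q[:,:2].min(0))/2,r)
    m=reg&(Z>.044)&(Z<.066)
    q=P[m]; 
    # edges binned along y
    far=[];near=[]
    for y in np.arange(.07,.295,.004):
        b=q[abs(q[:,1]-y)<.002]
        if len(b)>8:
            far.append((y,b[:,0].max())); near.append((y,b[:,0].min()))
    fe,ne=rep('f',far),rep('n',near); print(cam,'far',fe,np.polyval(fe,.18),'near',ne,np.polyval(ne,.18))
    l=[q[abs(q[:,0]-x)<.002][:,1].max() for x in np.arange(.535,.6,.004)]; rr=[q[abs(q[:,0]-x)<.002][:,1].min() for x in np.arange(.535,.6,.004)]
    print('left',np.median(l),'right',np.median(rr), 'z plate',np.median(q[:,2]))
    fz=q[q[:,2]>.056]; fz=fz[(fz[:,1]<.28)&(fz[:,0]>.58)]; fz=[(y,b.min(),b.max()) for y in np.arange(.08,.28,.004) for b in [fz[abs(fz[:,1]-y)<.002][:,0]] if len(b)>3]; fz=np.array(fz)
    for k in(1,2): c=rep('',fz[:,[0,k]]); print('fence',c,np.polyval(c,.18))
    # block top
    m=(abs(Z-.078)<.006)&(X>.32)&(X<.43)&(Y>.14)&(Y<.33); q=P[m][:,:2].astype(np.float32); r=cv2.minAreaRect(q); print('block',len(q),q.mean(0),r)
E
```

```text
top yellow top 437 [0.567  0.1529 0.0923] [0.5684 0.1523] ((0.5684301853179932, 0.15271537005901337), (0.017505133524537086, 0.1045607328414917), 88.8993911743164)
top red top 281 [0.568  0.073  0.0736] [0.5684 0.0726] ((0.5685765743255615, 0.07237985730171204), (0.019225193187594414, 0.060567427426576614), 88.37823486328125)
top far [0.0235 0.6186] 0.6228274030383751 near [0.0216 0.5195] 0.5233473521334939
left 0.30663178298375565 right 0.052307699836677525 z plate 0.05018425303960732
fence [0.022  0.6007] 0.6046689824922115
fence [0.0204 0.6142] 0.6178903086965508
block 2232 [0.3743 0.2321] ((0.3743542432785034, 0.23242232203483582), (0.13232775032520294, 0.058743223547935486), 79.72433471679688)<stdin>:13: RuntimeWarning: Mean of empty slice.
  ret = um.true_divide(
Traceback (most recent call last):
ValueError: zero-size array to reduction operation maximum which has no identity
```

```bash
python3 -m jog '[0,0,-1.5,0,0,0, 0,0,-3,0,0,0, 0,0,-5,0,0,0, 0,0,-7,0,0,0, 0,0,-9,0,0,0, 0,0,-11,0,0,0, 0,0,-13,0,0,0, 0,0,-14,0,0,0, 0,0,-14,0,0,0, 0,0,-14,0,0,0]' 1
```

```text
clock: 1.1
ee_pos: [0.2246, -0.6099, 0.4319]
ee_rot: [[0.938, 0.346, -0.0], [0.346, -0.938, 0.0], [-0.0, -0.0, -1.0]]
wrist_force: [-0.4, 0.1, -0.1]
gripper_width: 0.0869
finger_force: 0.0
```

```bash
cat >> h.py <<'E'
from scipy.spatial.transform import Rotation as Ro
def toR(a): # tool down, y axis at world angle a
    y=np.array([np.cos(a),np.sin(a),0]); z=np.array([0,0,-1.]); return np.c_[np.cross(y,z),y,z]
def rel(p0,R0,p,a): return np.r_[R0.T@(np.array(p)-p0)*100, Ro.from_matrix(R0.T@toR(a)).as_rotvec()].round(3)
def here():
    o=robot.get_obs(); return o['ee_pos'],o['ee_rot']
E
python3 - <<'E'
from h import *
p0,R0=here(); a0=-1.218
A=np.radians([-59,-49,-39,-29]);
p,R=p0,R0
for seg,(t0,t1,y0,y1) in enumerate([(-69.8,-33,-1.218,-.9),(-33,4,-.9,-.55),(4,25,-.55,-.3)]):
    for k in (1/3,2/3,1):
        t=np.radians(t0+(t1-t0)*k); r=.65 if seg<2 else .65-.07*k
        q=np.array([r*np.cos(t),r*np.sin(t),.43]); y=y0+(y1-y0)*k; print(seg,k,rel(p,R,q,y).tolist())
    p,R=q,toR(y)
E
```

```text
0 0.3333333333333333 [13.795, -1.472, 0.192, -0.0, 0.0, -0.106]
0 0.6666666666666666 [26.976, -5.853, 0.193, -0.0, -0.0, -0.212]
0 1 [38.924, -12.934, 0.195, -0.0, -0.0, -0.318]
1 0.3333333333333333 [12.684, -5.843, 0.0, 0.0, 0.0, -0.117]
1 0.6666666666666666 [23.827, -14.26, 0.0, 0.0, 0.0, -0.233]
1 1 [32.915, -24.863, 0.0, 0.0, 0.0, -0.35]
2 0.3333333333333333 [4.59, -6.716, 0.0, 0.0, 0.0, -0.083]
2 0.6666666666666666 [8.129, -13.736, 0.0, 0.0, 0.0, -0.167]
2 1 [10.615, -20.908, 0.0, 0.0, 0.0, -0.25]
```

```bash
python3 -m jog '[4.5,-0.3,0,0,0,-0.035, 9,-0.8,0,0,0,-0.07, 13.8,-1.5,0,0,0,-0.106, 18,-2.6,0,0,0,-0.14, 22.5,-4.1,0,0,0,-0.175, 27,-5.9,0,0,0,-0.21, 31,-8,0,0,0,-0.245, 35,-10.4,0,0,0,-0.28, 39,-12.9,0,0,0,-0.318, 39,-12.9,0,0,0,-0.318]' && python3 -m jog '[4.2,-1.5,0,0,0,-0.04, 8.4,-3.4,0,0,0,-0.08, 12.7,-5.8,0,0,0,-0.117, 16.5,-8.3,0,0,0,-0.155, 20.3,-11.2,0,0,0,-0.195, 23.8,-14.3,0,0,0,-0.233, 27,-17.6,0,0,0,-0.27, 30,-21.1,0,0,0,-0.31, 33,-24.9,0,0,0,-0.35, 33,-24.9,0,0,0,-0.35]' && python3 - <<'E'
from h import *
p,R=here(); print(p,R)
print(rel(p,R,[.589,.248,.43],-.3), rel(p,R,[.45,.25,.36],-.2),rel(p,R,[.3743,.2325,.30],-.187))
E
```

```text
clock: 2.1
ee_pos: [0.5506, -0.3463, 0.4307]
ee_rot: [[0.775, 0.631, 0.0], [0.631, -0.775, 0.005], [0.003, -0.004, -1.0]]
wrist_force: [1.2, 0.9, 0.9]
gripper_width: 0.0867
finger_force: 0.0
clock: 3.1
ee_pos: [0.6484, 0.0549, 0.4311]
ee_rot: [[0.512, 0.859, -0.002], [0.859, -0.512, 0.004], [0.002, -0.004, -1.0]]
wrist_force: [-0.1, 1.1, 0.4]
gripper_width: 0.087
finger_force: 0.0
[0.64837482 0.05492607 0.43112611] [[ 0.51184251  0.85907624 -0.00229265]
 [ 0.85907608 -0.51183145  0.00410572]
 [ 0.00235367 -0.00407104 -0.99998894]]
[ 1.3547e+01 -1.4982e+01  2.0500e-01 -4.0000e-03 -3.0000e-03 -2.3700e-01] [ 6.5880e+00 -2.6997e+01  7.2380e+00 -4.0000e-03 -3.0000e-03 -3.3700e-01] [ 1.1960e+00 -3.2581e+01  1.3248e+01 -4.0000e-03 -3.0000e-03 -3.5000e-01]
```

```bash
python3 -m jog '[0.3,-4,1,0,0,-0.05, 0.5,-8,2.5,0,0,-0.1, 0.7,-12,4,0,0,-0.15, 0.9,-16,5.5,0,0,-0.2, 1,-20,7,0,0,-0.25, 1.1,-24,9,0,0,-0.3, 1.2,-28,11,-0.004,-0.003,-0.33, 1.2,-31,12.5,-0.004,-0.003,-0.35, 1.2,-32.6,13.2,-0.004,-0.003,-0.35, 1.2,-32.6,13.2,-0.004,-0.003,-0.35]' && python3 - <<'E'
from h import *
p,R=here(); 
print(rel(p,R,[.3743,.2325,.1345],-.187))
s=shot('scene','scene1')
E
```

```text
clock: 4.1
ee_pos: [0.3765, 0.2271, 0.2994]
ee_rot: [[0.197, 0.98, 0.002], [0.98, -0.197, -0.005], [-0.005, 0.003, -1.0]]
wrist_force: [0.0, -0.9, 0.4]
gripper_width: 0.0868
finger_force: 0.0
[ 5.6900e-01 -3.6600e-01  1.6488e+01  3.0000e-03  5.0000e-03 -1.1000e-02]
```

View pics/scene1.png

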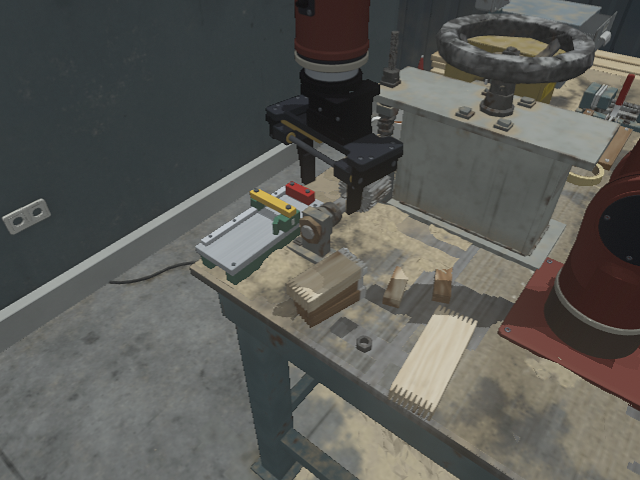

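The gripper is above the stack at about (330,140) with the fingers (305,165) and (355,195) open across the block, so I descend.

```bash
python3 -m jog '[0.57,-0.37,1.5,0.003,0.005,-0.011, 0.57,-0.37,4,0.003,0.005,-0.011, 0.57,-0.37,6.5,0.003,0.005,-0.011, 0.57,-0.37,9,0.003,0.005,-0.011, 0.57,-0.37,11.5,0.003,0.005,-0.011, 0.57,-0.37,13.5,0.003,0.005,-0.011, 0.57,-0.37,15,0.003,0.005,-0.011, 0.57,-0.37,16,0.003,0.005,-0.011, 0.57,-0.37,16.5,0.003,0.005,-0.011, 0.57,-0.37,16.5,0.003,0.005,-0.011]' && python3 - <<'E'
from h import *
p,R=here(); 
print(rel(p,R,[.3743,.2325,.1345],-.187))
E
```

```text
clock: 5.15
ee_pos: [0.3765, 0.232, 0.1351]
ee_rot: [[0.189, 0.982, 0.0], [0.982, -0.189, 0.001], [0.001, -0.0, -1.0]]
wrist_force: [-0.2, 0.1, -0.7]
gripper_width: 0.0872
finger_force: 0.0
[ 0.01  -0.23   0.059 -0.    -0.001 -0.003]
```

```bash
python3 -m jog '[0,-0.2,0.05,0,0,0, 0,-0.2,0.05,0,0,0, 0,-0.2,0.05,0,0,0, 0,-0.2,0.05,0,0,0, 0,-0.2,0.05,0,0,0, 0,-0.2,0.05,0,0,0, 0,-0.2,0.05,0,0,0, 0,-0.2,0.05,0,0,0, 0,-0.2,0.05,0,0,0, 0,-0.2,0.05,0,0,0]' 0.5 20
python3 -m jog '[0,0,0,0,0,0, 0,0,-0.3,0,0,0, 0,0,-0.8,0,0,0, 0,0,-1.5,0,0,0, 0,0,-2.5,0,0,0, 0,0,-3.5,0,0,0, 0,0,-5,0,0,0, 0,0,-7,0,0,0, 0,0,-9,0,0,0, 0,0,-9,0,0,0]' 
python3 - <<'E'
from h import *
s=shot('scene','scene2')
E
```

```text
clock: 6.15
ee_pos: [0.3742, 0.2327, 0.135]
ee_rot: [[0.188, 0.982, 0.001], [0.982, -0.188, 0.001], [0.002, 0.001, -1.0]]
wrist_force: [0.2, -0.3, 5.9]
gripper_width: 0.0577
finger_force: 19.9
clock: 7.15
ee_pos: [0.3751, 0.2334, 0.2278]
ee_rot: [[0.188, 0.982, 0.005], [0.982, -0.188, 0.003], [0.004, 0.005, -1.0]]
wrist_force: [0.3, -0.2, -1.2]
gripper_width: 0.0577
finger_force: 19.9
```

View pics/scene2.png

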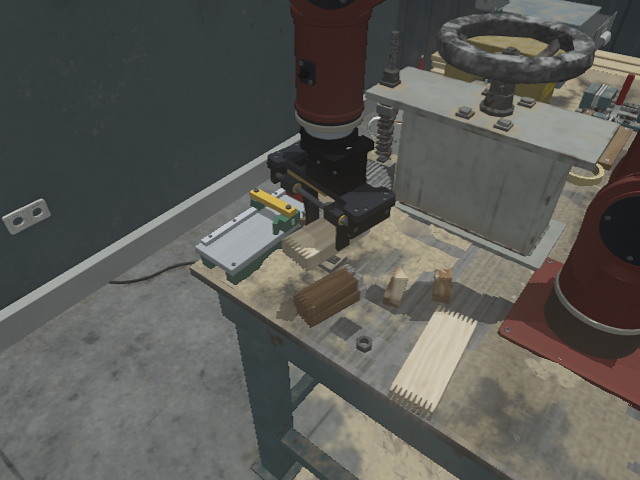

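The block is held at about (310,240), level, and the dark stack at (328,293) is undisturbed.

```bash
python3 - <<'E'
from h import *
p,R=here(); 
for q in ([.3751,.2334,.26],[.571,.2576,.26],[.571,.2576,.16]): print(rel(p,R,q,-.022))
E
```

```text
[ 6.100e-02  5.000e-02 -3.368e+00  3.000e-03 -3.000e-03 -1.670e-01]
[ 6.1210e+00  1.8836e+01 -3.2900e+00  3.0000e-03 -3.0000e-03 -1.6700e-01]
[ 6.0930e+00  1.8804e+01  6.7090e+00  3.0000e-03 -3.0000e-03 -1.6700e-01]
```

```bash
python3 -m jog '[0,0.5,-1.5,0,0,-0.01, 0.5,2,-3,0,0,-0.03, 1.3,4.5,-3.3,0,0,-0.06, 2.3,7.5,-3.3,0,0,-0.09, 3.3,10.5,-3.3,0,0,-0.12, 4.3,13.5,-3.3,0,0,-0.145, 5.2,16.2,-3.3,0,0,-0.16, 5.9,18.2,-3.3,0,0,-0.165, 6.1,18.8,-3.3,0,0,-0.165, 6.1,18.8,-3.3,0,0,-0.165]' && python3 -m jog '[0,0,1,0,0,0, 0,0,3,0,0,0, 0,0,5,0,0,0, 0,0,7,0,0,0, 0,0,8.5,0,0,0, 0,0,9.5,0,0,0, 0,0,10,0,0,0, 0,0,10,0,0,0, 0,0,10,0,0,0, 0,0,10,0,0,0]'; python3 - <<'E'
from h import *
p,R=here(); 
print(rel(p,R,[.571,.2576,.133],-.022))
s=shot('top','top1')
im=cv2.resize(s['frame'][130:240,230:410,::-1],None,fx=4,fy=4,interpolation=cv2.INTER_CUBIC); cv2.imwrite('pics/top1c.png',im)
E
```

```text
clock: 8.2
ee_pos: [0.57, 0.257, 0.2567]
ee_rot: [[0.024, 1.0, -0.001], [1.0, -0.024, 0.001], [0.001, -0.001, -1.0]]
wrist_force: [-0.7, 0.2, -1.4]
gripper_width: 0.0577
finger_force: 19.9
clock: 9.2
ee_pos: [0.5705, 0.2575, 0.1588]
ee_rot: [[0.024, 1.0, 0.002], [1.0, -0.024, 0.002], [0.002, 0.002, -1.0]]
wrist_force: [-0.4, 0.2, -1.2]
gripper_width: 0.0579
finger_force: 19.9
[ 7.000e-03  4.500e-02  2.576e+00  2.000e-03 -2.000e-03 -2.000e-03]
```

View pics/top1c.png

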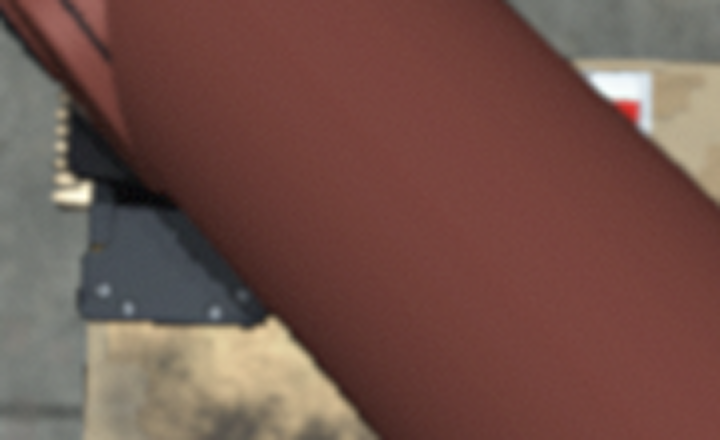

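The arm hides the gauge from above, so I lower by feel.

```bash
python3 -m jog '[0,0,0.5,0.002,-0.002,-0.002, 0,0,1.2,0.002,-0.002,-0.002, 0,0,1.8,0.002,-0.002,-0.002, 0,0,2.1,0.002,-0.002,-0.002, 0,0,2.2,0.002,-0.002,-0.002, 0,0,2.3,0.002,-0.002,-0.002, 0,0,2.35,0.002,-0.002,-0.002, 0,0,2.4,0.002,-0.002,-0.002, 0,0,2.4,0.002,-0.002,-0.002, 0,0,2.4,0.002,-0.002,-0.002]'
python3 -m jog '[0,0,0.03,0,0,0, 0,0,0.06,0,0,0, 0,0,0.09,0,0,0, 0,0,0.12,0,0,0, 0,0,0.15,0,0,0, 0,0,0.18,0,0,0, 0,0,0.2,0,0,0, 0,0,0.2,0,0,0, 0,0,0.2,0,0,0, 0,0,0.2,0,0,0]'
```

```text
clock: 10.25
ee_pos: [0.5702, 0.2573, 0.134]
ee_rot: [[0.022, 1.0, -0.001], [1.0, -0.022, -0.001], [-0.001, -0.001, -1.0]]
wrist_force: [-0.1, -0.5, -0.5]
gripper_width: 0.058
finger_force: 19.9
clock: 11.25
ee_pos: [0.5701, 0.2573, 0.1331]
ee_rot: [[0.022, 1.0, -0.001], [1.0, -0.022, -0.001], [-0.001, -0.001, -1.0]]
wrist_force: [-5.6, -3.6, 11.3]
gripper_width: 0.0579
finger_force: 19.9
```

```bash
python3 -m jog '[0,0,-0.05,0,0,0, 0,0,-0.1,0,0,0, 0,0,-0.1,0,0,0, 0,0,-0.1,0,0,0, 0,0,-0.1,0,0,0, 0,0,-0.1,0,0,0, 0,0,-0.5,0,0,0, 0,0,-1.5,0,0,0, 0,0,-3,0,0,0, 0,0,-5,0,0,0]' 0.9
python3 - <<'E'
from h import *
np.set_printoptions(precision=4,suppress=True)
s=shot('scene','scene3'); P=cloud(s); X,Y,Z=P[...,0],P[...,1],P[...,2]
m=(abs(Z-.0765)<.006)&(X>.52)&(X<.62)&(Y>.17)&(Y<.35); q=P[m][:,:2].astype(np.float32); print(len(q),q.mean(0),cv2.minAreaRect(q))
cv2.imwrite('pics/scene3c.png',cv2.resize(s['frame'][150:300,180:340,::-1],None,fx=4,fy=4,interpolation=cv2.INTER_CUBIC))
E
```

```text
clock: 12.25
ee_pos: [0.5701, 0.2573, 0.1831]
ee_rot: [[0.022, 1.0, -0.002], [1.0, -0.022, -0.001], [-0.001, -0.002, -1.0]]
wrist_force: [0.1, -0.1, -0.2]
gripper_width: 0.0784
finger_force: 0.0
1539 [0.5646 0.2638] ((0.5672395825386047, 0.24575261771678925), (0.16177761554718018, 0.07262247800827026), 81.84432983398438)
```

View pics/scene3c.png

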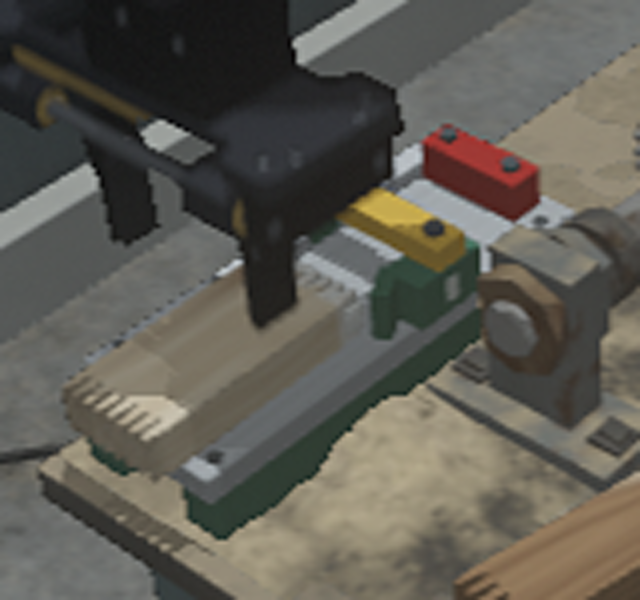

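The block lies square on the plate in front of the bar (crop, block from (110,420) to (340,290)), with its front end just before the lead-in. Next I close the fingers and nudge it against the fence from the near side.

```bash
python3 -m jog '[0,-1,-1,0,0,0, 0,-3,-1,0,0,0, 0,-5,-1,0,0,0, 0,-6,-1,0,0,0, 0,-6,-1,0,0,0, 0,-6,1,0,0,0, 0,-6,3,0,0,0, 0,-6,4.5,0,0,0, 0,-6,5.2,0,0,0, 0,-6,5.2,0,0,0]' 0 10
python3 -m jog '[0,0.4,0,0,0,0, 0,0.8,0,0,0,0, 0,1.1,0,0,0,0, 0,1.3,0,0,0,0, 0,1.4,0,0,0,0, 0,1.5,0,0,0,0, 0,1.6,0,0,0,0, 0,1.7,0,0,0,0, 0,1.75,0,0,0,0, 0,1.75,0,0,0,0]'
```

```text
clock: 13.3
ee_pos: [0.51, 0.2583, 0.1291]
ee_rot: [[0.022, 1.0, -0.003], [1.0, -0.022, -0.001], [-0.001, -0.003, -1.0]]
wrist_force: [0.3, -1.1, 0.4]
gripper_width: 0.0066
finger_force: 0.0
clock: 14.3
ee_pos: [0.5277, 0.2582, 0.13]
ee_rot: [[0.022, 1.0, -0.001], [1.0, -0.022, -0.001], [-0.001, -0.001, -1.0]]
wrist_force: [0.6, -0.8, 0.3]
gripper_width: 0.0003
finger_force: 0.0
```

```bash
python3 -m jog '[0,0.05,0,0,0,0, 0,0.1,0,0,0,0, 0,0.15,0,0,0,0, 0,0.2,0,0,0,0, 0,0.25,0,0,0,0, 0,0.3,0,0,0,0, 0,0.33,0,0,0,0, 0,0.36,0,0,0,0, 0,0.36,0,0,0,0, 0,0.36,0,0,0,0]'
```

```text
clock: 15.3
ee_pos: [0.5313, 0.2581, 0.13]
ee_rot: [[0.022, 1.0, -0.001], [1.0, -0.022, -0.001], [-0.001, -0.001, -1.0]]
wrist_force: [0.8, 0.3, -0.1]
gripper_width: 0.0005
finger_force: 0.0
```

```bash
python3 -m jog '[0,0.02,0,0,0,0, 0,0.04,0,0,0,0, 0,0.06,0,0,0,0, 0,0.08,0,0,0,0, 0,0.1,0,0,0,0, 0,0.12,0,0,0,0, 0,0.14,0,0,0,0, 0,0.16,0,0,0,0, 0,0.18,0,0,0,0, 0,0.2,0,0,0,0]'
```

```text
clock: 16.3
ee_pos: [0.5333, 0.2581, 0.1299]
ee_rot: [[0.022, 1.0, -0.001], [1.0, -0.022, -0.001], [-0.001, -0.001, -1.0]]
wrist_force: [-1.1, 0.8, 0.7]
gripper_width: 0.0004
finger_force: 0.6
```

```bash
python3 -m jog '[0,0.02,0,0,0,0, 0,0.04,0,0,0,0, 0,0.06,0,0,0,0, 0,0.08,0,0,0,0, 0,0.1,0,0,0,0, 0,0.12,0,0,0,0, 0,0.14,0,0,0,0, 0,0.15,0,0,0,0, 0,0.15,0,0,0,0, 0,0.15,0,0,0,0]'
python3 - <<'E'
from h import *
np.set_printoptions(precision=4,suppress=True)
print(robot.get_obs()['wrist_force'])
s=shot('scene','scene4'); P=cloud(s); X,Y,Z=P[...,0],P[...,1],P[...,2]
m=(abs(Z-.0765)<.006)&(X>.52)&(X<.62)&(Y>.17)&(Y<.35); q=P[m][:,:2].astype(np.float32); print(len(q),q.mean(0),cv2.minAreaRect(q))
cv2.imwrite('pics/scene4c.png',cv2.resize(s['frame'][150:300,180:340,::-1],None,fx=4,fy=4,interpolation=cv2.INTER_CUBIC))
E
```

```text
clock: 17.3
ee_pos: [0.5348, 0.258, 0.1299]
ee_rot: [[0.022, 1.0, -0.001], [1.0, -0.022, -0.001], [-0.001, -0.001, -1.0]]
wrist_force: [-0.9, -0.5, 1.2]
gripper_width: 0.0006
finger_force: 0.6
[-0.8867 -0.5316  1.1512]
1009 [0.5695 0.2882] ((0.5640569925308228, 0.2740643620491028), (0.10006196051836014, 0.07812850177288055), 89.1487045288086)
```

View pics/scene4c.png

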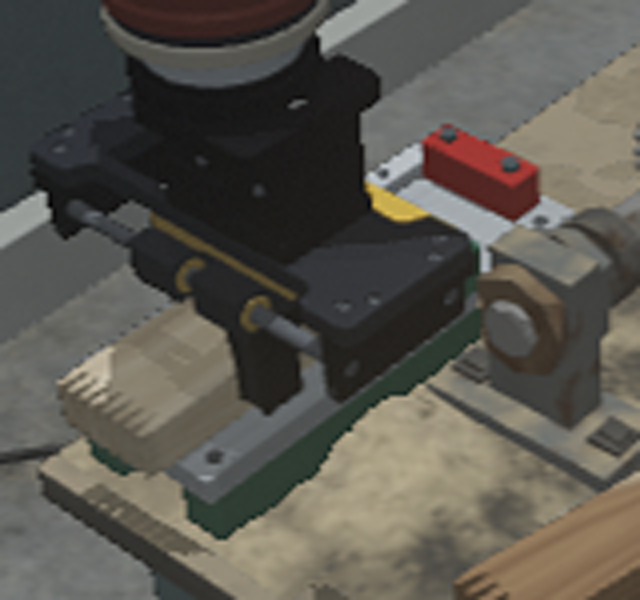

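The finger touches the block's near side at about (250,380) in the crop, and the block slides with about 0.6 N. I continue to the fence.

```bash
python3 -m jog '[0,0.02,0,0,0,0, 0,0.04,0,0,0,0, 0,0.06,0,0,0,0, 0,0.08,0,0,0,0, 0,0.1,0,0,0,0, 0,0.12,0,0,0,0, 0,0.14,0,0,0,0, 0,0.16,0,0,0,0, 0,0.18,0,0,0,0, 0,0.18,0,0,0,0]'
```

```text
clock: 18.35
ee_pos: [0.5366, 0.258, 0.13]
ee_rot: [[0.022, 1.0, -0.001], [1.0, -0.022, -0.001], [-0.001, -0.001, -1.0]]
wrist_force: [-1.5, 0.3, 1.9]
gripper_width: 0.0006
finger_force: 0.7
```

```bash
python3 -m jog '[0,0.02,0,0,0,0, 0,0.04,0,0,0,0, 0,0.06,0,0,0,0, 0,0.08,0,0,0,0, 0,0.1,0,0,0,0, 0,0.12,0,0,0,0, 0,0.12,0,0,0,0, 0,0.12,0,0,0,0, 0,0.12,0,0,0,0, 0,0.12,0,0,0,0]'; python3 -c "
from h import *
np.set_printoptions(precision=4,suppress=True)
s=shot('scene','scene5'); P=cloud(s); X,Y,Z=P[...,0],P[...,1],P[...,2]
for y in (.285,.295,.305,.315):
    for c in ('block',):
        b=P[(abs(Y-y)<.003)&(abs(Z-.0765)<.005)&(X>.5)&(X<.65)][:,0]; f=P[(abs(Y-y)<.003)&(abs(Z-.06)<.003)&(X>.595)&(X<.65)][:,0]
        print(y,b.min(),b.max(),f.min() if len(f) else None,f.max() if len(f) else None)
"
```

```text
clock: 19.35
ee_pos: [0.5378, 0.258, 0.13]
ee_rot: [[0.022, 1.0, -0.001], [1.0, -0.022, -0.001], [-0.001, -0.001, -1.0]]
wrist_force: [-1.6, -0.4, 0.6]
gripper_width: 0.0005
finger_force: 0.7
0.285 0.5470862044190506 0.6062230546535394 None None
0.295 0.5478111046787598 0.6057332957849885 None None
0.305 0.5474583828025003 0.6053271867066425 None None
0.315 0.5477948443151087 0.6067152516149137 None None
```

```bash
python3 -m jog '[0,0.03,0,0,0,0, 0,0.06,0,0,0,0, 0,0.09,0,0,0,0, 0,0.11,0,0,0,0, 0,0.12,0,0,0,0, 0,0.12,0,0,0,0, 0,0.12,0,0,0,0, 0,0.12,0,0,0,0, 0,0.12,0,0,0,0, 0,0.12,0,0,0,0]'; python3 -c "
from h import *
p,R=here()
for q in ([.525,.258,.13],[.525,.258,.18],[.578,.355,.18],[.578,.355,.128]):print(rel(p,R,q,-.022))"
```

```text
clock: 20.4
ee_pos: [0.539, 0.258, 0.1299]
ee_rot: [[0.022, 1.0, -0.001], [1.0, -0.022, -0.001], [-0.001, -0.001, -1.0]]
wrist_force: [-1.5, 0.2, 1.5]
gripper_width: 0.0005
finger_force: 0.8
[-2.800e-02 -1.395e+00 -5.000e-03 -1.000e-03  1.000e-03  0.000e+00]
[-3.100e-02 -1.402e+00 -5.005e+00 -1.000e-03  1.000e-03  0.000e+00]
[ 9.783e+00  3.683e+00 -5.019e+00 -1.000e-03  1.000e-03  0.000e+00]
[ 9.787e+00  3.690e+00  1.810e-01 -1.000e-03  1.000e-03  0.000e+00]
```

```bash
python3 -m jog '[0,-1,0,0,0,0, 0,-1.4,-1.5,0,0,0, 0,-1.4,-4,0,0,0, 0,-1.4,-5,0,0,0, 3,0,-5,0,0,0, 6,2.5,-5,0,0,0, 8.5,3.8,-5,0,0,0, 8.8,3.8,-3,0,0,0, 8.8,3.8,-0.5,0,0,0, 8.8,3.8,0.2,0,0,0]'; python3 -m jog '[-0.4,0,0,0,0,0, -0.8,0,0,0,0,0, -1,0,0,0,0,0, -1.2,0,0,0,0,0, -1.4,0,0,0,0,0, -1.6,0,0,0,0,0, -1.8,0,0,0,0,0, -2,0,0,0,0,0, -2,0,0,0,0,0, -2,0,0,0,0,0]'
```

```text
clock: 21.4
ee_pos: [0.5778, 0.3445, 0.1254]
ee_rot: [[0.022, 1.0, -0.004], [1.0, -0.022, -0.003], [-0.003, -0.004, -1.0]]
wrist_force: [-0.5, -0.1, -0.1]
gripper_width: 0.0006
finger_force: 0.0
clock: 22.4
ee_pos: [0.5784, 0.3247, 0.1276]
ee_rot: [[0.022, 1.0, -0.002], [1.0, -0.022, -0.001], [-0.001, -0.002, -1.0]]
wrist_force: [0.3, 0.6, -0.1]
gripper_width: 0.0004
finger_force: 0.2
```

```bash
python3 -m jog '[-0.15,0,0,0,0,0, -0.3,0,0,0,0,0, -0.45,0,0,0,0,0, -0.6,0,0,0,0,0, -0.75,0,0,0,0,0, -0.9,0,0,0,0,0, -1.05,0,0,0,0,0, -1.2,0,0,0,0,0, -1.35,0,0,0,0,0, -1.5,0,0,0,0,0]'; python3 -m jog '[-0.12,0,0,0,0,0, -0.24,0,0,0,0,0, -0.36,0,0,0,0,0, -0.48,0,0,0,0,0, -0.6,0,0,0,0,0, -0.72,0,0,0,0,0, -0.84,0,0,0,0,0, -0.96,0,0,0,0,0, -1.08,0,0,0,0,0, -1.2,0,0,0,0,0]'
```

```text
clock: 23.4
ee_pos: [0.5781, 0.31, 0.1279]
ee_rot: [[0.022, 1.0, -0.001], [1.0, -0.022, -0.001], [-0.001, -0.001, -1.0]]
wrist_force: [0.4, -0.0, -1.2]
gripper_width: 0.0002
finger_force: 0.2
clock: 24.4
ee_pos: [0.5778, 0.2985, 0.128]
ee_rot: [[0.022, 1.0, -0.001], [1.0, -0.022, 0.0], [0.0, -0.001, -1.0]]
wrist_force: [0.6, 4.7, -0.6]
gripper_width: 0.0005
finger_force: 1.9
```

```bash
python3 -m jog '[-0.08,0,0,0,0,0, -0.16,0,0,0,0,0, -0.24,0,0,0,0,0, -0.32,0,0,0,0,0, -0.4,0,0,0,0,0, -0.48,0,0,0,0,0, -0.56,0,0,0,0,0, -0.64,0,0,0,0,0, -0.72,0,0,0,0,0, -0.8,0,0,0,0,0]'; python3 -m jog '[-0.15,0,0,0,0,0, -0.3,0,0,0,0,0, -0.45,0,0,0,0,0, -0.6,0,0,0,0,0, -0.75,0,0,0,0,0, -0.9,0,0,0,0,0, -1.05,0,0,0,0,0, -1.2,0,0,0,0,0, -1.35,0,0,0,0,0, -1.5,0,0,0,0,0]'
```

```text
clock: 25.4
ee_pos: [0.5777, 0.29, 0.1279]
ee_rot: [[0.022, 1.0, -0.001], [1.0, -0.022, -0.001], [-0.001, -0.001, -1.0]]
wrist_force: [-0.3, 3.5, 0.3]
gripper_width: 0.0003
finger_force: 1.7
clock: 26.4
ee_pos: [0.5774, 0.275, 0.1279]
ee_rot: [[0.022, 1.0, -0.001], [1.0, -0.022, -0.001], [-0.001, -0.001, -1.0]]
wrist_force: [1.2, 3.0, 0.2]
gripper_width: 0.0003
finger_force: 1.5
```

```bash
python3 -m jog '[-0.2,0,0,0,0,0, -0.4,0,0,0,0,0, -0.6,0,0,0,0,0, -0.8,0,0,0,0,0, -1,0,0,0,0,0, -1.2,0,0,0,0,0, -1.4,0,0,0,0,0, -1.6,0,0,0,0,0, -1.8,0,0,0,0,0, -2,0,0,0,0,0]'; python3 -m jog '[-0.2,0,0,0,0,0, -0.4,0,0,0,0,0, -0.6,0,0,0,0,0, -0.8,0,0,0,0,0, -1,0,0,0,0,0, -1.2,0,0,0,0,0, -1.4,0,0,0,0,0, -1.6,0,0,0,0,0, -1.8,0,0,0,0,0, -1.9,0,0,0,0,0]'; python3 -c "
from h import *
np.set_printoptions(precision=4,suppress=True)
s=shot('scene','scene6'); P=cloud(s); X,Y,Z=P[...,0],P[...,1],P[...,2]
cv2.imwrite('pics/scene6c.png',cv2.resize(s['frame'][150:300,180:340,::-1],None,fx=4,fy=4,interpolation=cv2.INTER_CUBIC))"
```

```text
clock: 27.4
ee_pos: [0.5769, 0.2548, 0.1279]
ee_rot: [[0.022, 1.0, -0.001], [1.0, -0.022, -0.001], [-0.001, -0.001, -1.0]]
wrist_force: [1.6, 2.9, -0.5]
gripper_width: 0.0006
finger_force: 1.4
clock: 28.4
ee_pos: [0.5766, 0.2357, 0.1279]
ee_rot: [[0.022, 1.0, -0.001], [1.0, -0.022, -0.001], [-0.001, -0.001, -1.0]]
wrist_force: [0.9, 1.9, -0.7]
gripper_width: 0.0004
finger_force: 1.2
```

View pics/scene6c.png

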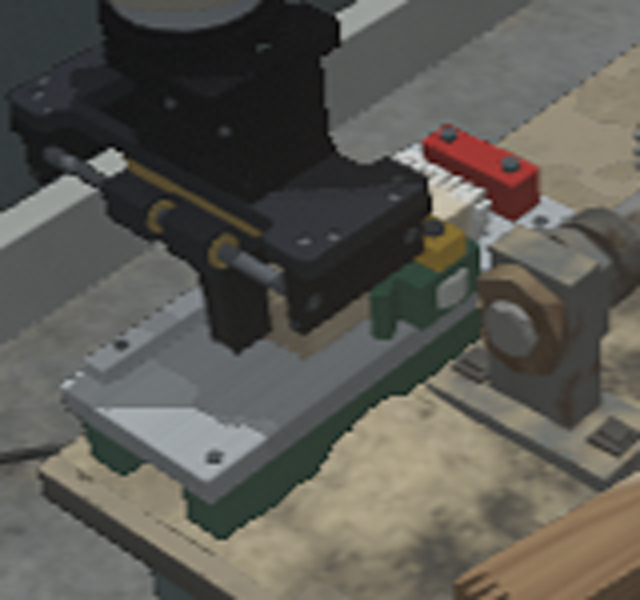

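The block is under the bar, its front teeth at about (450,200) and the red stop at (480,170), with about 1 cm left. I measure the gap, then go on slowly.

```bash
python3 -c "
from h import *
s=dict(np.load('pics/scene6.npz')); P=cloud(s); X,Y,Z=P[...,0],P[...,1],P[...,2]
b=P[(abs(Z-.0765)<.003)&(X>.55)&(X<.61)&(Y<.142)&(Y>.088)]; print(len(b),np.sort(b[:,1])[[0,3,10,30]])
hsv=cv2.cvtColor(s['frame'],cv2.COLOR_RGB2HSV); H,S=hsv[...,0],hsv[...,1]
r=P[((H<8)|(H>172))&(S>150)&(X>.5)&(Y>.03)&(Y<.11)&(X<.65)&(Z>.05)]; print(len(r),np.sort(r[:,1])[[-1,-4,-10,-30]])"
python3 -m jog '[-0.06,0,0,0,0,0, -0.12,0,0,0,0,0, -0.18,0,0,0,0,0, -0.24,0,0,0,0,0, -0.3,0,0,0,0,0, -0.36,0,0,0,0,0, -0.42,0,0,0,0,0, -0.48,0,0,0,0,0, -0.54,0,0,0,0,0, -0.6,0,0,0,0,0]'
```

```text
116 [0.09255862 0.09421393 0.09600047 0.09874226]
209 [0.08439184 0.08395154 0.08327145 0.08224986]
clock: 29.45
ee_pos: [0.5764, 0.23, 0.1279]
ee_rot: [[0.022, 1.0, -0.001], [1.0, -0.022, -0.001], [-0.001, -0.001, -1.0]]
wrist_force: [1.6, 1.6, -0.9]
gripper_width: 0.0006
finger_force: 1.1
```

```bash
python3 -m jog '[-0.01,0,0,0,0,0, -0.02,0,0,0,0,0, -0.03,0,0,0,0,0, -0.04,0,0,0,0,0, -0.05,0,0,0,0,0, -0.06,0,0,0,0,0, -0.07,0,0,0,0,0, -0.08,0,0,0,0,0, -0.09,0,0,0,0,0, -0.1,0,0,0,0,0]'
```

```text
clock: 30.45
ee_pos: [0.5763, 0.2291, 0.1279]
ee_rot: [[0.022, 1.0, -0.001], [1.0, -0.022, -0.001], [-0.001, -0.001, -1.0]]
wrist_force: [0.6, 1.4, 0.2]
gripper_width: 0.0008
finger_force: 1.1
```

```bash
python3 -m jog '[-0.01,0,0,0,0,0, -0.02,0,0,0,0,0, -0.03,0,0,0,0,0, -0.04,0,0,0,0,0, -0.05,0,0,0,0,0, -0.06,0,0,0,0,0, -0.07,0,0,0,0,0, -0.07,0,0,0,0,0, -0.07,0,0,0,0,0, -0.07,0,0,0,0,0]'
```

```text
clock: 31.45
ee_pos: [0.5763, 0.2283, 0.1279]
ee_rot: [[0.022, 1.0, -0.001], [1.0, -0.022, -0.001], [-0.001, -0.001, -1.0]]
wrist_force: [1.6, 2.3, -0.1]
gripper_width: 0.0005
finger_force: 1.0
```

```bash
python3 -m jog '[-0.01,0,0,0,0,0, -0.02,0,0,0,0,0, -0.03,0,0,0,0,0, -0.04,0,0,0,0,0, -0.05,0,0,0,0,0, -0.06,0,0,0,0,0, -0.07,0,0,0,0,0, -0.08,0,0,0,0,0, -0.08,0,0,0,0,0, -0.08,0,0,0,0,0]'
```

```text
clock: 32.45
ee_pos: [0.5763, 0.2276, 0.1279]
ee_rot: [[0.022, 1.0, -0.001], [1.0, -0.022, -0.001], [-0.001, -0.001, -1.0]]
wrist_force: [1.3, 1.8, 0.6]
gripper_width: 0.0001
finger_force: 1.0
```

```bash
python3 -m jog '[-0.01,0,0,0,0,0, -0.02,0,0,0,0,0, -0.03,0,0,0,0,0, -0.04,0,0,0,0,0, -0.05,0,0,0,0,0, -0.06,0,0,0,0,0, -0.07,0,0,0,0,0, -0.08,0,0,0,0,0, -0.08,0,0,0,0,0, -0.08,0,0,0,0,0]'
```

```text
clock: 33.45
ee_pos: [0.5763, 0.2268, 0.1279]
ee_rot: [[0.022, 1.0, -0.001], [1.0, -0.022, -0.001], [-0.001, -0.001, -1.0]]
wrist_force: [2.2, 1.9, 1.1]
gripper_width: 0.0004
finger_force: 1.0
```

```bash
python3 -m jog '[-0.01,0,0,0,0,0, -0.02,0,0,0,0,0, -0.03,0,0,0,0,0, -0.04,0,0,0,0,0, -0.05,0,0,0,0,0, -0.06,0,0,0,0,0, -0.07,0,0,0,0,0, -0.08,0,0,0,0,0, -0.08,0,0,0,0,0, -0.08,0,0,0,0,0]'
```

```text
clock: 34.45
ee_pos: [0.5763, 0.226, 0.1279]
ee_rot: [[0.022, 1.0, -0.001], [1.0, -0.022, -0.001], [-0.001, -0.001, -1.0]]
wrist_force: [2.1, 2.2, -0.2]
gripper_width: 0.0005
finger_force: 1.0
```

```bash
python3 -m jog '[-0.01,0,0,0,0,0, -0.02,0,0,0,0,0, -0.03,0,0,0,0,0, -0.04,0,0,0,0,0, -0.05,0,0,0,0,0, -0.06,0,0,0,0,0, -0.07,0,0,0,0,0, -0.08,0,0,0,0,0, -0.08,0,0,0,0,0, -0.08,0,0,0,0,0]'
```

```text
clock: 35.45
ee_pos: [0.5762, 0.2252, 0.1279]
ee_rot: [[0.022, 1.0, -0.001], [1.0, -0.022, -0.001], [-0.001, -0.001, -1.0]]
wrist_force: [1.8, 3.0, -0.7]
gripper_width: 0.0003
finger_force: 1.0
```

```bash
python3 -m jog '[-0.01,0,0,0,0,0, -0.02,0,0,0,0,0, -0.03,0,0,0,0,0, -0.04,0,0,0,0,0, -0.05,0,0,0,0,0, -0.06,0,0,0,0,0, -0.07,0,0,0,0,0, -0.08,0,0,0,0,0, -0.08,0,0,0,0,0, -0.08,0,0,0,0,0]'
```

```text
clock: 36.45
ee_pos: [0.5762, 0.2244, 0.1279]
ee_rot: [[0.022, 1.0, -0.001], [1.0, -0.022, -0.001], [-0.001, -0.001, -1.0]]
wrist_force: [1.0, 2.8, -0.2]
gripper_width: 0.0005
finger_force: 1.1
```

```bash
python3 - <<'E'
from h import *
o=robot.get_obs(); print(o['ee_pos'],o['wrist_force'],o['finger_force'])
E
```

```text
[0.57620008 0.22441531 0.12793298] [ 1.02290374  2.77194209 -0.16621829] 1.1494829691946507
```

```bash
python3 -m jog '[-0.01,0,0,0,0,0, -0.02,0,0,0,0,0, -0.03,0,0,0,0,0, -0.04,0,0,0,0,0, -0.05,0,0,0,0,0, -0.06,0,0,0,0,0, -0.06,0,0,0,0,0, -0.06,0,0,0,0,0, -0.06,0,0,0,0,0, -0.06,0,0,0,0,0]'
```

```text
clock: 37.45
ee_pos: [0.5762, 0.2238, 0.1279]
ee_rot: [[0.022, 1.0, -0.001], [1.0, -0.022, -0.001], [-0.001, -0.001, -1.0]]
wrist_force: [-0.3, 2.7, -0.3]
gripper_width: 0.0006
finger_force: 1.2
```

```bash
python3 -m jog '[-0.01,0,0,0,0,0, -0.02,0,0,0,0,0, -0.03,0,0,0,0,0, -0.04,0,0,0,0,0, -0.05,0,0,0,0,0, -0.06,0,0,0,0,0, -0.07,0,0,0,0,0, -0.07,0,0,0,0,0, -0.07,0,0,0,0,0, -0.07,0,0,0,0,0]'
```

```text
clock: 38.45
ee_pos: [0.5762, 0.2231, 0.1279]
ee_rot: [[0.022, 1.0, -0.002], [1.0, -0.022, -0.001], [-0.001, -0.001, -1.0]]
wrist_force: [0.3, 3.2, 0.4]
gripper_width: 0.0005
finger_force: 1.3
```

```bash
python3 -m jog '[-0.01,0,0,0,0,0, -0.02,0,0,0,0,0, -0.03,0,0,0,0,0, -0.04,0,0,0,0,0, -0.05,0,0,0,0,0, -0.06,0,0,0,0,0, -0.07,0,0,0,0,0, -0.07,0,0,0,0,0, -0.07,0,0,0,0,0, -0.07,0,0,0,0,0]'
```

```text
clock: 39.45
ee_pos: [0.5762, 0.223, 0.128]
ee_rot: [[0.022, 1.0, -0.001], [1.0, -0.022, 0.0], [0.0, -0.001, -1.0]]
wrist_force: [1.9, 5.5, -1.1]
gripper_width: 0.0004
finger_force: 2.8
```

Contact is felt: the tool stopped at y = 0.223 and the force is rising. I creep to about 8 N.

```bash
python3 -m jog '[-0.01,0,0,0,0,0, -0.02,0,0,0,0,0, -0.03,0,0,0,0,0, -0.03,0,0,0,0,0, -0.03,0,0,0,0,0, -0.03,0,0,0,0,0, -0.03,0,0,0,0,0, -0.03,0,0,0,0,0, -0.03,0,0,0,0,0, -0.03,0,0,0,0,0]'
```

```text
clock: 40.45
ee_pos: [0.5762, 0.223, 0.128]
ee_rot: [[0.021, 1.0, -0.001], [1.0, -0.021, 0.001], [0.001, -0.001, -1.0]]
wrist_force: [0.9, 7.1, -0.8]
gripper_width: 0.0005
finger_force: 3.2
```

```bash
python3 -m jog '[-0.01,0,0,0,0,0, -0.02,0,0,0,0,0, -0.02,0,0,0,0,0, -0.02,0,0,0,0,0, -0.02,0,0,0,0,0, -0.02,0,0,0,0,0, -0.02,0,0,0,0,0, -0.02,0,0,0,0,0, -0.02,0,0,0,0,0, -0.02,0,0,0,0,0]'
```

```text
clock: 41.45
ee_pos: [0.5761, 0.223, 0.128]
ee_rot: [[0.021, 1.0, -0.001], [1.0, -0.021, 0.001], [0.001, -0.001, -1.0]]
wrist_force: [1.5, 6.9, -2.2]
gripper_width: 0.0008
finger_force: 3.4
```

```bash
python3 -m jog '[0,0,0,0,0,0, 0,0,0,0,0,0, 0,0,0,0,0,0, 0,0,0,0,0,0, 0,0,0,0,0,0, 0,0,0,0,0,0, 0,0,0,0,0,0, 0,0,0,0,0,0, 0,0,0,0,0,0, 0,0,0,0,0,0]'
```

```text
clock: 42.45
ee_pos: [0.5761, 0.223, 0.128]
ee_rot: [[0.021, 1.0, -0.001], [1.0, -0.021, 0.001], [0.001, -0.001, -1.0]]
wrist_force: [1.5, 6.7, -2.0]
gripper_width: 0.0005
finger_force: 3.4
```

```bash
python3 -m jog '[-0.01,0,0,0,0,0, -0.02,0,0,0,0,0, -0.03,0,0,0,0,0, -0.03,0,0,0,0,0, -0.03,0,0,0,0,0, -0.03,0,0,0,0,0, -0.03,0,0,0,0,0, -0.03,0,0,0,0,0, -0.03,0,0,0,0,0, -0.03,0,0,0,0,0]'
```

```text
clock: 43.45
ee_pos: [0.5761, 0.2229, 0.1281]
ee_rot: [[0.021, 1.0, -0.001], [1.0, -0.021, 0.001], [0.001, -0.001, -1.0]]
wrist_force: [2.8, 8.0, -2.5]
gripper_width: 0.0006
finger_force: 3.8
```

```bash
python3 -m jog '[0,0,0,0,0,0, 0,0,0,0,0,0, 0,0,0,0,0,0, 0,0,0,0,0,0, 0,0,0,0,0,0, 0,0,0,0,0,0, 0,0,0,0,0,0, 0,0,0,0,0,0, 0,0,0,0,0,0, 0,0,0,0,0,0]'
```

```text
clock: 44.45
ee_pos: [0.5761, 0.223, 0.1281]
ee_rot: [[0.021, 1.0, -0.001], [1.0, -0.021, 0.001], [0.001, -0.001, -1.0]]
wrist_force: [1.9, 7.6, -3.1]
gripper_width: 0.0002
finger_force: 3.8
```

About 8 N was held for over a second, so I back off and check.

```bash
python3 -m jog '[0.1,0,0,0,0,0, 0.3,0,0,0,0,0, 1,0,0,0,0,0, 2.5,0,0,0,0,0, 4.5,0,0,0,0,0, 6.5,0,-1,0,0,0, 8,0,-4,0,0,0, 9,0,-8,0,0,0, 10,0,-12,0,0,0, 10,0,-13,0,0,0]'; python3 -c "
from h import *
s=shot('scene','scene7'); P=cloud(s); X,Y,Z=P[...,0],P[...,1],P[...,2]
b=P[(abs(Z-.0765)<.003)&(X>.55)&(X<.61)&(Y<.13)&(Y>.08)]; print(len(b),np.sort(b[:,1])[[0,3,10,30]])
b=P[(abs(Z-.0765)<.003)&(X>.54)&(X<.61)&(Y<.25)&(Y>.17)]; print(len(b),np.sort(b[:,1])[[-1,-4,-10,-30]],b[:,0].min(),b[:,0].max())
cv2.imwrite('pics/scene7c.png',cv2.resize(s['frame'][150:300,180:340,::-1],None,fx=4,fy=4,interpolation=cv2.INTER_CUBIC))"
```

```text
clock: 45.45
ee_pos: [0.5787, 0.3257, 0.2631]
ee_rot: [[0.019, 1.0, 0.004], [1.0, -0.019, 0.004], [0.004, 0.004, -1.0]]
wrist_force: [-0.5, 0.7, 0.2]
gripper_width: 0.0004
finger_force: 0.0
347 [0.081264   0.08178991 0.08324857 0.08599566]
454 [0.21454384 0.21305782 0.21219605 0.21063786] 0.5404635157340297 0.6053885063190247
```

View pics/scene7c.png

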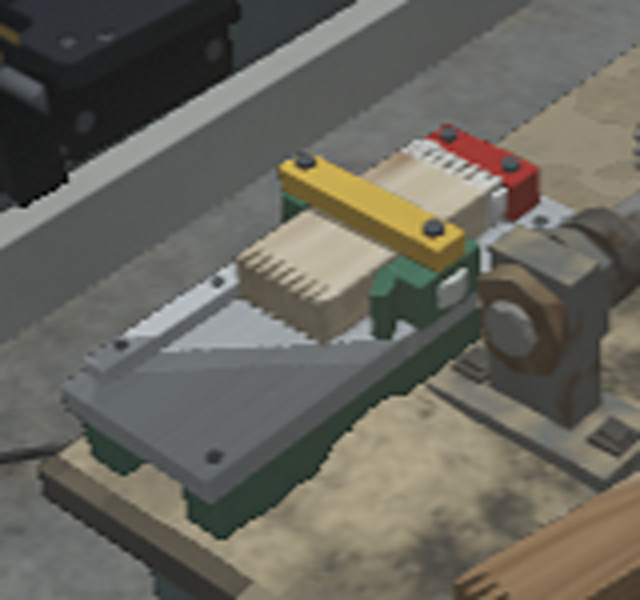

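The block sits under the yellow bar with its white end against the red stop at about (480,175), along the fence, and the gripper is clear.

```bash
python3 -m jog '[0,0,0,0,0,0, 0,0,0,0,0,0, 0,0,0,0,0,0, 0,0,0,0,0,0, 0,0,0,0,0,0, 0,0,0,0,0,0, 0,0,0,0,0,0, 0,0,0,0,0,0, 0,0,0,0,0,0, 0,0,0,0,0,0]' >/dev/null; python3 -c "
from cell import robot
print(robot.finish_job())"
```

```text
the job is handed in; nothing more can be done
None
```

The short block passed under the bar and is home against the red stop; I held it there at about 8 N (wrist reading) for over a second, then released it and handed the job in at about 46 s (no verdict was returned).

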